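# Dock the rechargeable pepper mill

## Task

Put the rechargeable pepper mill (the wooden mill standing on a grey foot with an orange fin) back in its round black charging dock. Turn it so that the fin goes into the dock's notch between the two orange cheeks, lower it gently until it stands upright and fully home on the dock's floor, and let go. Leave the plain wooden mill, which has no foot, standing where it is.

Things in the scene. Friction and masses are not known exactly. Their poses are not given: they have to be found in the camera images.
- mill: Loose wooden mill on a grey foot, 0.3 kg, 198 tall, at most 58 wide. Foot: 66 dia, 28 high. Round wooden head to grip (does not turn): 48 dia, widest 169 above the underside, spans 151-187, small finial on top. Orange fin on the foot towards body -x: 12 wide, foot height, out to 48 from the centre; lower edges tapered. mm. Origin: centre of underside (18 over the stove grates, on the cover board); z up.
- dock: Fixed black round dock, 120 dia. Floor 10 above its underside, ring wall inner dia 78, top at 34. One notch, 28 wide, towards dock -x, between two orange cheeks that reach 55 from the centre. The mill fits (6 mm play round the foot, 8 each side of the fin) only at the dock's yaw, within about 10 degrees; home, its origin is 10 above the dock's. mm. Origin: centre of underside; z up.
- plain_mill: Plain wooden pepper mill of the same shape, without a foot or fin, loose, 170 mm tall, 58 mm in diameter. To be left alone. Origin: centre of the underside, z up.

How it is judged:
At the end, for the whole second after the job is handed in: Rechargeable mill in the dock, fin in the notch: centres within 12 mm, its origin 5 to 16 mm above the dock's, upright within 0.1 rad, x axes within 0.4 rad, at rest; the plain mill upright (0.15 rad) and within 30 mm of its start (horizontal distance between mill and dock below 0.012 m and z of mill in the frame of dock between 0.005 and 0.016 m and angle between mill's own z axis and vertical below 0.1 rad and angle between the x axis of mill and the x axis of dock, either way round below 0.4 rad and linear speed of mill below 0.02 m/s and angle between plain_mill's own z axis and vertical below 0.15 rad and distance of plain_mill from where it was at the start of the episode below 0.03 m); the robot touches nothing.
It fails at once if the rechargeable mill is dropped or rammed into the dock (faster than 0.7 m/s within 40 mm of the dock's centre line) (horizontal distance between mill and dock below 0.04 m and linear speed of mill above 0.7 m/s).
It fails at once if the plain mill is knocked over or pushed away (tilted 0.4 rad, or moved 40 mm) (angle between plain_mill's own z axis and vertical above 0.4 rad or distance of plain_mill from where it was at the start of the episode above 0.04 m).
It also fails if it takes over 38 s, if anything falls off the work surface, if the arm or the gripper's body presses on something with over 40 N, if the wrist force passes 120 N, or if a joint passes its speed limit or range.

## Robot

A 7-joint arm with a two-finger parallel gripper is mounted at the origin on a cart in front of the work surface, level with it; the furniture and walls round the work are solid. World frame = base frame: x ahead of the robot, y to its left, z up, the work surface at z = 0. Lengths are in m, angles in rad, forces in N, time in s.
With the tool pointing down it reaches from about 0.4 to 0.85 m from the base axis. Payload 4.5 kg.
Tool frame: the origin (TCP) lies at the centre of the arm's flange, where the gripper is bolted on; the fingertips stand 166 mm ahead of it and the grasp point (between the pads) lies 147 mm ahead of it (r.grip_depth is the distance from the TCP to the grasp point, in m); z points along the fingers, y is the line along which they close (so a half turn about z gives the same grasp; the last joint's range is limited). The gripper opens to 88 mm and grips with 3 to 60 N. Pads are 18 mm wide; open, the fingers measure 123 mm over their backs; the gripper's body (75 mm by 187 mm) begins 45 mm behind the grasp point.
Start: joints at [1.242, 0.689, -0.195, 1.565, 0.157, 0.902, -0.215], TCP at [0.222, -0.584, 0.405] pointing down, gripper open.
Joint ranges: [-3.01, 3.01], [-0.46, 2.08], [-1.47, 1.51], [0.13, 2.56], [-1, 4.14], [0.04, 2.09], [-2.66, 2.66]. Speed limits (rad/s): [2.57, 2.57, 3.14, 3.14, 3.14, 3.14, 3.14].

## Interface

Orientations are given as a unit quaternion [x, y, z, w].
In Python, from plant import status, cams, r, finder gives the robot as it stands.
- The arm moves only by the tool play_rows, never from a script. Its argument "rows" is a list of rows, each a list of 7 numbers: the opening in per cent of the stroke, from 0 (shut) to 100 (fully open), then the shift along the tool's x, y, z in m, then the turn, a rotation vector about the tool's x, y, z in degrees. A call has 1 to 8 rows; each row shifts and turns the commanded pose from where the row before left it, along the tool's axes as they then stand; what a row does not reach is not made up. A row lasts 1/8 s, in which the tool goes at most 62.5 mm and 10.7 degrees, less where a joint would pass 70% of its speed; a pose out of reach is approached as far as the arm can. A call with a gripper value outside its range is refused whole. The fingers move at their own pace and stop on an object; "grip_force" is the grip in N (left out, the last holds). Time passes only in rows, so rows that do not move let the fingers close. It gives the time, the measured TCP pose, the force, the opening and the grip force at its end, in the units of the state.
- status.get_state(): the state, without advancing time (a new reading comes with each control period).
- cams.snapshot(name): name is "scene" or "side" or "wrist"; returns the picture (384x512x3 uint8, red, green, blue); there is no depth.
- cams.camera_params(name): a dict with "vfov" (degrees; the focal length in pixels is half the picture's height over the tangent of half this angle, whatever the lens; pixels are square), "cx", "cy" (the principal point, pixels), "R" (3x3) and "t" (3): a world point X has camera coordinates R X + t; the wrist camera has in their place "tool_from_camera" (4x4, takes a point from camera to tool coordinates, whose origin is the TCP and whose axes are the flange's). Camera axes: x right, y down, z forward; pixel columns grow to the right and rows downward; lengths in m; the calibration is good to about 2 mm. A picture is of the moment at which its call begins: read the wrist's pose just before it. camera_params takes no time and is no camera call.
- r.finish_job(): hands the job in; it is judged then, once.
Trained networks look in the newest picture that a camera, given by its name, has taken for a name from the list of things; names that differ only in an ending like _2 or _b are one class to them, and where a whole thing is asked for, a point or a joint stands for the part that bears it (a point fixed in the world has none). Each returns a list of dicts, best first, with "score" (0 to 1); they miss things now and then, are a little off and sometimes report something else, mostly with a low value. They report only what shows in the picture. A call takes as long as a camera call.
- finder.spot_in(camera, label): "at" ([x, y, z] in m, in the coordinates of the camera as it stood for that picture, good to about 4 mm: the middle of the surface that is visible of it).
- finder.regions_of(camera, label): "mask" (384x512 bool, what is visible of it).
The state is a dict: "clock": time; "q": joint angles; "qd": joint speeds; "joint_torque": joint torques, N m; "tool_pos": TCP position; "eef_rot": TCP orientation; "contact_force": force on the tool from outside, world axes, zero at the start; "moment": the same for the moment, N m; "opening": opening from 0.0 (shut) to 1.0 (fully open); "finger_force": force on a finger pad.
Only numpy, scipy, OpenCV 4.12 (cv2) and the standard library are available. Lean on these libraries where they do the work, as an engineer would, in place of code of your own. Each camera call takes 0.05 s, during which the arm holds its last target. There are 200 camera calls.

## Working session

There is one attempt and no reset: what is moved stays moved. The work goes in short steps, Python scripts to look and compute and a tool call to move; the robot and the scene stay as the last step left them, time stands still between calls to the robot, and variables do not carry over. Pictures are saved under pics/ and viewed, at most 10 in all, crops included, and the job is handed in when it is done.

Besides the shell and the picture viewer there is one more tool, called after "Call:" in YAML: its name, and indented under it one key for each argument. play_rows: Moves the arm, as the interface text tells. Its arguments: {"type":"object","properties":{"rows":{"type":"array","items":{"type":"array","items":{"type":"number"}}},"grip_force":{"type":"number"}},"required":["rows"]}

```bash
mkdir -p pics; ls
cat > h.py <<'E'
import numpy as np, cv2
from scipy.spatial.transform import Rotation as Ro
from plant import status, cams, r, finder
def cw(name):
    "camera->world 4x4"
    p=cams.camera_params(name)
    if name=='wrist':
        s=status.get_state(); T=np.eye(4); T[:3,:3]=Ro.from_quat(s['eef_rot']).as_matrix(); T[:3,3]=s['tool_pos']
        return T@np.array(p['tool_from_camera']),p
    T=np.eye(4); R=np.array(p['R']); T[:3,:3]=R.T; T[:3,3]=-R.T@np.array(p['t']); return T,p
def f(p): return 192/np.tan(np.radians(p['vfov'])/2)
def ray(T,p,u,v,z):
    "world pt of pixel on plane z"
    d=T[:3,:3]@np.array([(u-p['cx'])/f(p),(v-p['cy'])/f(p),1]); o=T[:3,3]
    return o+d*(z-o[2])/d[2]
def proj(T,p,X):
    c=T[:3,:3].T@(np.asarray(X)-T[:3,3]); return [p['cx']+f(p)*c[0]/c[2],p['cy']+f(p)*c[1]/c[2]]
E
python3 - <<'E'
from h import *
s=status.get_state(); print(s)
ims=[]
for n in ['scene','side','wrist']:
    T,p=cw(n); im=cams.snapshot(n); ims.append(im); print(n,p.get('vfov'),p['cx'],p['cy'],T.round(3).tolist(), [k for k in p])
    for l in ['mill','dock','plain_mill']:
        for d in finder.spot_in(n,l)[:3]:
            print(n,l,round(d['score'],2),(T@np.r_[d['at'],1])[:3].round(3))
cv2.imwrite('pics/a.png',cv2.resize(np.hstack(ims[:2])[:,:,::-1],(800,300)))
cv2.imwrite('pics/scene.png',ims[0][:,:,::-1]);cv2.imwrite('pics/side.png',ims[1][:,:,::-1]);cv2.imwrite('pics/wrist.png',ims[2][:,:,::-1])
E
```

```text
pics
{'clock': 0.0, 'q': array([ 1.24180938,  0.68999365, -0.1945179 ,  1.56635804,  0.15730299,
        0.90250269, -0.21510395]), 'qd': array([ 1.08130284e-03, -1.11791516e-03, -6.68647635e-05,  1.02062640e-03,
       -3.36093405e-04, -1.02337678e-03, -3.35721274e-04]), 'joint_torque': array([ 3.64682965e-04, -5.27569735e+01, -1.26642667e+00, -1.53424877e+01,
       -5.24380978e-02,  6.75015748e-03,  1.39035965e-04]), 'tool_pos': array([ 0.22165689, -0.58401595,  0.40390008]), 'eef_rot': array([ 9.83584982e-01,  1.80443094e-01, -2.34988065e-04, -9.04552781e-04]), 'contact_force': array([ 0.29003321,  0.41812022, -0.56566947]), 'moment': array([-0.04506481,  0.05081813,  0.03093604]), 'finger_force': 0.0, 'opening': 0.997314651572718}
scene 47.80831207897437 259.9647975653515 191.69721490680507 [[0.829, -0.439, 0.347, 0.245], [-0.56, -0.643, 0.523, -0.454], [-0.007, -0.628, -0.779, 0.756], [0.0, 0.0, 0.0, 1.0]] ['vfov', 'cx', 'cy', 'R', 't']
scene mill 0.56 [0.627 0.164 0.116]
scene dock 0.71 [ 0.567 -0.132  0.028]
scene plain_mill 0.66 [0.446 0.165 0.104]
side 49.72415045716758 250.67392179648468 192.4347085599161 [[0.992, -0.072, 0.102, 0.477], [-0.125, -0.512, 0.85, -0.688], [-0.009, -0.856, -0.517, 0.479], [0.0, 0.0, 0.0, 1.0]] ['vfov', 'cx', 'cy', 'R', 't']
side mill 0.71 [0.633 0.162 0.1  ]
side dock 0.82 [ 0.561 -0.137  0.026]
side plain_mill 0.75 [0.442 0.158 0.098]
wrist 59.16797591496787 258.4440056550713 196.57235266007928 [[0.355, -0.904, -0.239, 0.284], [-0.935, -0.343, -0.09, -0.562], [-0.0, 0.256, -0.967, 0.384], [0.0, 0.0, 0.0, 1.0]] ['vfov', 'cx', 'cy', 'tool_from_camera']
```

View pics/scene.png

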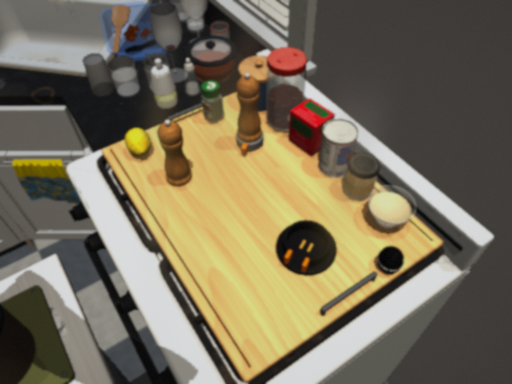

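View pics/side.png

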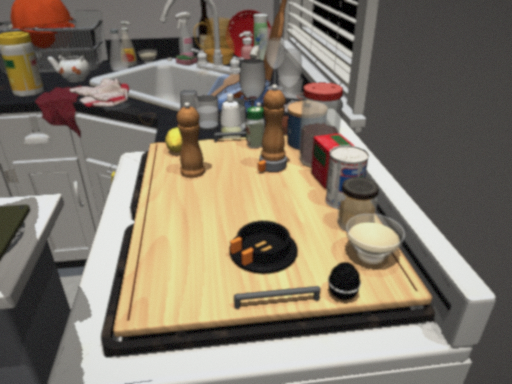

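The scene view shows the dock at (305,247) with its cheeks at (288,256) and (305,265). The rechargeable mill is at (248,110) with its fin at (244,149), and the plain mill is at (174,155). Next I measure centres and yaws.

Run:
```python
from h import *
for n in ['scene','side']:
    T,p=cw(n); im=cams.snapshot(n)
    hsv=cv2.cvtColor(im,cv2.COLOR_RGB2HSV)
    for l in ['mill','dock']:
        m=finder.regions_of(n,l)[0]['mask'].astype(np.uint8)
        ys,xs=np.where(m); print(n,l,'bbox',xs.min(),xs.max(),ys.min(),ys.max())
        if l=='dock':
            c,h=cv2.findContours(m,0,1); c=max(c,key=cv2.contourArea); hull=cv2.convexHull(c)
            pts=np.array([ray(T,p,*q[0],0.03)[:2] for q in hull]); print(' circle',cv2.minEnclosingCircle(pts.astype(np.float32)))
        else:
            # head: rows of top part
            for r0 in range(ys.min(),ys.max()+1,4):
                x=xs[ys==r0]; print('  ',r0,x.min(),x.max(),end=';')
        md=cv2.dilate(m,np.ones((9,9)))
        o=((hsv[...,0]<18)&(hsv[...,1]>190)&(hsv[...,2]>150)&(md>0)).astype(np.uint8)
        k,lab,st,ce=cv2.connectedComponentsWithStats(o)
        for i in range(1,k):
            if st[i,4]>5: print(l,'orange',ce[i].round(1),st[i],[ray(T,p,*ce[i],z)[:2].round(3).tolist() for z in (0.03,0.045,0.052)])
    X=np.eye(4)
    for X in ([.625,.165,.187],[.625,.165,.018],[.565,-.135,.018]): print(X,np.round(proj(T,p,X)))
a=cv2.imread('pics/scene.png');b=cv2.imread('pics/side.png')
z=lambda i,x,y:cv2.resize(i[y:y+100,x:x+100],(400,400),interpolation=2)
cv2.imwrite('pics/z.png',cv2.resize(np.vstack([np.hstack([z(a,260,200),z(a,200,65)]),np.hstack([z(b,220,205),z(b,225,85)])]),(600,600)))
```

```text
scene mill bbox 235 261 73 153
   73 246 247;   77 240 253;   81 237 257;   85 236 258;   89 236 258;   93 236 258;   97 237 257;   101 238 256;   105 239 256;   109 239 256;   113 238 257;   117 237 258;   121 237 259;   125 237 259;   129 237 260;   133 235 261;   137 235 261;   141 236 261;   145 238 260;   149 241 256;   153 243 244;mill orange [244.  146.1] [242 143   5   7  26] [[0.615, 0.17], [0.607, 0.157], [0.604, 0.151]]
scene dock bbox 275 335 220 275
 circle ((0.5656784772872925, -0.12866251170635223), 0.06375433504581451)
dock orange [287.9 253.9] [285 250   7   9  38] [[0.527, -0.124], [0.521, -0.131], [0.518, -0.134]]
dock orange [305.4 261.9] [303 258   6   9  36] [[0.544, -0.157], [0.538, -0.163], [0.535, -0.166]]
[0.625, 0.165, 0.187] [247.  92.]
[0.625, 0.165, 0.018] [249. 149.]
[0.565, -0.135, 0.018] [307. 252.]Traceback (most recent call last):
  File "<stdin>", line 6, in <module>
IndexError: list index out of range
```

Run:
```python
from h import *
for n in ['scene','side']:
    T,p=cw(n); im=cams.snapshot(n)
    hsv=cv2.cvtColor(im,cv2.COLOR_RGB2HSV)
    for l in ['mill','dock']:
        R=[]
        for _ in range(3):
            R=finder.regions_of(n,l)
            if R: break
            cams.snapshot(n)
        if not R: print(n,l,'none'); md=np.ones(im.shape[:2],np.uint8)
        else:
            m=R[0]['mask'].astype(np.uint8)
            ys,xs=np.where(m); print(n,l,'bbox',xs.min(),xs.max(),ys.min(),ys.max())
            if l=='mill':
                w=np.array([np.ptp(xs[ys==y]) for y in range(ys.min(),ys.min()+30)]); k=np.where(w==w.max())[0].mean()+ys.min(); x=xs[ys==int(k)]
                print('head',x.min(),x.max(),k,ray(T,p,x.mean(),k,.187).round(3))
            md=cv2.dilate(m,np.ones((9,9)))
        o=((hsv[...,0]<18)&(hsv[...,1]>190)&(hsv[...,2]>150)&(md>0)).astype(np.uint8)
        k,lab,st,ce=cv2.connectedComponentsWithStats(o)
        for i in range(1,k):
            if st[i,4]>5: print(l,'orange',ce[i].round(1),st[i],[ray(T,p,*ce[i],z)[:2].round(3).tolist() for z in (0.03,0.045,0.052)])
a=cv2.imread('pics/scene.png');b=cv2.imread('pics/side.png')
z=lambda i,x,y:cv2.resize(i[y:y+100,x:x+100],(300,300),interpolation=2)
cv2.imwrite('pics/z.png',np.vstack([np.hstack([z(a,260,200),z(a,200,65)]),np.hstack([z(b,220,205),z(b,225,85)])]))
```

```text
scene mill bbox 235 262 74 153
head 235 259 86.0 [0.636 0.181 0.187]
mill orange [244.  146.1] [242 143   5   7  26] [[0.615, 0.17], [0.607, 0.157], [0.604, 0.151]]
scene dock bbox 275 335 220 275
dock orange [287.9 253.9] [285 250   7   9  38] [[0.527, -0.124], [0.521, -0.131], [0.518, -0.134]]
dock orange [305.4 261.9] [303 258   6   9  36] [[0.544, -0.157], [0.538, -0.163], [0.535, -0.166]]
side mill bbox 258 287 85 171
head 263 284 105.33333333333333 [0.625 0.132 0.187]
side dock bbox 229 297 220 273
dock orange [236.4 241. ] [232 239   9   5  14] [[0.52, -0.111], [0.518, -0.131], [0.518, -0.14]]
dock orange [246.  253.4] [243 252   7   3   7] [[0.533, -0.147], [0.531, -0.165], [0.53, -0.174]]
```

View pics/z.png

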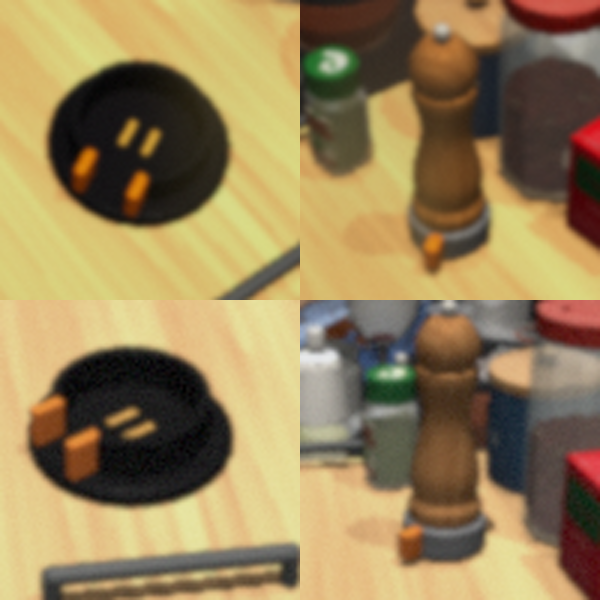

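Run:
```python
from h import *
def tri(a,b):
    A=[];B=[]
    for n,(u,v) in (('scene',a),('side',b)):
        T,p=cw(n); d=T[:3,:3]@np.array([(u-p['cx'])/f(p),(v-p['cy'])/f(p),1]); d/=np.linalg.norm(d); P=np.eye(3)-np.outer(d,d); A.append(P);B.append(P@T[:3,3])
    return np.linalg.solve(sum(A),sum(B)).round(4)
S=lambda x,y,ox,oy:(ox+(x%300)/3-.33,oy+(y%300)/3-.33)
print('head',tri(S(445,67,200,65),S(447,342,225,85)))
print('finial',tri(S(443,30,200,65),S(450,306,225,85)))
print('fin',tri(S(433,250,200,65),S(410,543,225,85)))
print('neck',tri(S(450,212,200,65),S(446,508,225,85)))
print('cheekL',tri(S(85,168,260,200),S(48,420,220,205)),'cheekR',tri(S(137,193,260,200),S(82,455,220,205)))
print('con1',tri(S(128,133,260,200),S(123,416,220,205)),'con2',tri(S(151,142,260,200),S(140,430,220,205)))
s=status.get_state();print(Ro.from_quat(s['eef_rot']).as_matrix().round(3).tolist())
```

```text
head [0.6341 0.1754 0.1873]
finial [0.6375 0.1826 0.2118]
fin [0.6062 0.1586 0.035 ]
neck [0.6334 0.1715 0.0545]
cheekL [ 0.5185 -0.133   0.0406] cheekR [ 0.5342 -0.1658  0.0408]
con1 [ 0.5623 -0.1223  0.0298] con2 [ 0.5702 -0.1363  0.0299]
[[0.935, 0.355, 0.0], [0.355, -0.935, -0.0], [0.0, 0.0, -1.0]]
```

Call:
play_rows:
  rows:
    - [100, 0.05, -0.03, -0.005, 0, 0, 0]
    - [100, 0.05, -0.03, -0.005, 0, 0, 0]
    - [100, 0.05, -0.03, -0.005, 0, 0, 0]
    - [100, 0.05, -0.03, -0.005, 0, 0, 0]
    - [100, 0.05, -0.03, -0.005, 0, 0, 0]
    - [100, 0.05, -0.03, -0.005, 0, 0, 0]
    - [100, 0.05, -0.03, -0.005, 0, 0, 0]
    - [100, 0.05, -0.03, -0.005, 0, 0, 0]

```text
clock: 2.15
tool_pos: [0.5117, -0.2164, 0.4451]
eef_rot: [0.984, 0.18, 0.0, 0.0]
contact_force: [0.4, -0.1, -0.5]
opening: 1.002
finger_force: 0.0
```

Call:
play_rows:
  rows:
    - [100, 0.05, -0.03, 0, 0, 0, 0]
    - [100, 0.05, -0.03, 0, 0, 0, 0]
    - [100, 0, 0, 0, 0, 0, 0]
    - [100, 0, 0, 0, 0, 0, 0]

```text
clock: 2.65
tool_pos: [0.5825, -0.1269, 0.4445]
eef_rot: [0.984, 0.18, -0.001, 0.0]
contact_force: [-0.1, 0.0, 0.5]
opening: 0.999
finger_force: 0.0
```

```bash
cat > look.py <<'E'
import sys
from h import *
n,l=sys.argv[1],sys.argv[2]
s=status.get_state();print(s['clock'],s['tool_pos'].round(4),s['eef_rot'].round(4))
T,p=cw('wrist');im=cams.snapshot('wrist');np.savez('pics/'+n+'.npz',T=T,im=im)
cv2.imwrite('pics/'+n+'.png',im[:,:,::-1])
for d in finder.spot_in('wrist',l)[:2]: print(l,d['score'],(T@np.r_[d['at'],1])[:3].round(4))
hsv=cv2.cvtColor(im,cv2.COLOR_RGB2HSV)
o=((hsv[...,0]<18)&(hsv[...,1]>190)&(hsv[...,2]>120)).astype(np.uint8)
k,lab,st,ce=cv2.connectedComponentsWithStats(o)
for i in range(1,k):
    if st[i,4]>25: print('orange',ce[i].round(1),st[i],[ray(T,p,*ce[i],z)[:2].round(4).tolist() for z in (0.032,0.046,0.052)])
E
python3 look.py d1 dock
```

```text
2.65 [ 0.5825 -0.1269  0.4445] [ 9.836e-01  1.803e-01 -5.000e-04  4.000e-04]
orange [14.3 51.6] [10 42  9 18 45] [[0.6049, 0.1616], [0.6064, 0.1521], [0.607, 0.148]]
```

View pics/d1.png

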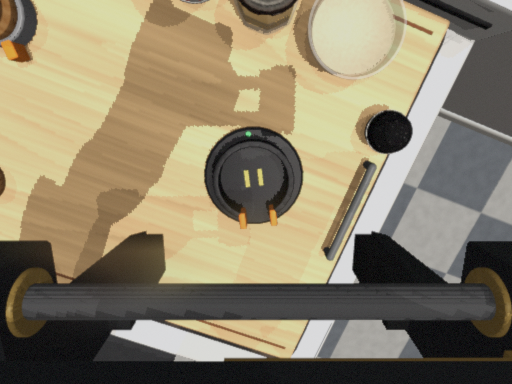

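The dock is centred near (254,175), with contacts at (247,179) and (260,177) and cheeks at (243,218) and (273,215). I convert these to dock pose and then go to the mill.

Run:
```python
from h import *
z=np.load('pics/d1.npz');T,im=z['T'],z['im'];p=cams.camera_params('wrist')
hsv=cv2.cvtColor(im,cv2.COLOR_RGB2HSV)
c=im[115:235,195:315].astype(int)
o=(((c[...,0]-c[...,2])>60)).astype(np.uint8)
# dark disc contour
d=(c.max(2)<75)|(((c[...,0]-c[...,2])>60)&False)
d=cv2.morphologyEx(d.astype(np.uint8),cv2.MORPH_OPEN,np.ones((5,5)));d=cv2.morphologyEx(d,cv2.MORPH_CLOSE,np.ones((9,9)))
cn,_=cv2.findContours(d,0,1);cn=max(cn,key=cv2.contourArea);h=cv2.convexHull(cn)+[195,115]
print('hull',h.reshape(-1,2).min(0),h.reshape(-1,2).max(0))
for zz in (.018,.024,.03):
    pts=np.array([ray(T,p,*q[0],zz)[:2] for q in h]);print(zz,cv2.fitEllipse(pts.astype(np.float32)))
cen=lambda u,v,zz:ray(T,p,u,v,zz)[:2]
L,R=cen(243,218,.045),cen(273,215,.045);a,b=cen(247,179,.029),cen(260,177,.029)
print('cheek mid',(L+R)/2,R-L,'contacts mid',(a+b)/2,b-a)
dv=(a+b)/2-(L+R)/2;print(np.degrees(np.arctan2(dv[1],dv[0])),np.degrees(np.arctan2((R-L)[0],-(R-L)[1])),np.degrees(np.arctan2((b-a)[0],-(b-a)[1])))
g=cen(248,133,.05);print('green',g,np.degrees(np.arctan2(*(g-(L+R)/2)[::-1])))
```

```text
hull [205 128] [273 214]
0.018 ((0.569524884223938, -0.10823104530572891), (0.07749442011117935, 0.11933085322380066), 87.20056915283203)
0.024 ((0.570633590221405, -0.10817313939332962), (0.07634905725717545, 0.11756709963083267), 87.2005386352539)
0.03 ((0.5717423558235168, -0.10811521857976913), (0.07520367205142975, 0.11580337584018707), 87.2005386352539)
cheek mid [ 0.52759324 -0.14828926] [ 0.01600421 -0.03171974] contacts mid [ 0.56582618 -0.12806544] [ 0.00776579 -0.01362175]
27.877191555651688 26.773249048896986 29.687571301211644
green [ 0.61470579 -0.10363824] 27.138179610959707
```

Call:
play_rows:
  rows:
    - [100, 0.02, -0.055, -0.01, 0, 0, 0]
    - [100, 0.02, -0.055, -0.01, 0, 0, 0]
    - [100, 0.02, -0.055, -0.01, 0, 0, 0]
    - [100, 0.02, -0.055, -0.01, 0, 0, 0]
    - [100, 0.02, -0.055, -0.01, 0, 0, 0]
    - [100, 0, 0, 0, 0, 0, 0]
    - [100, 0, 0, 0, 0, 0, 0]

```text
clock: 3.62
tool_pos: [0.5789, 0.1641, 0.4946]
eef_rot: [0.984, 0.179, -0.0, 0.001]
contact_force: [0.2, -1.0, -0.5]
opening: 0.996
finger_force: 0.0
```

```bash
python3 look.py m1 mill
```

```text
3.625 [0.5789 0.1641 0.4946] [ 9.838e-01  1.792e-01 -2.000e-04  1.000e-03]
mill 0.91 [0.6362 0.1795 0.2017]
```

View pics/m1.png

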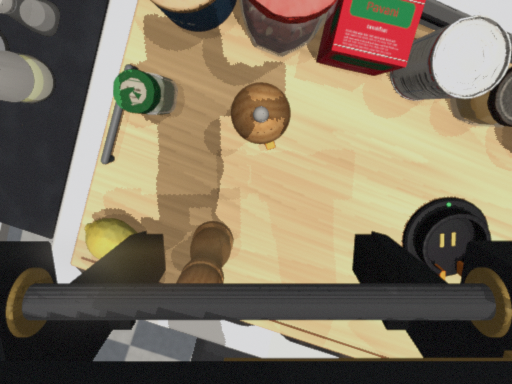

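Mill head is centred at (261,113), with the fin tip peeking out at (270,146). Both sides along the closing line (image horizontal) are free.

Run:
```python
from h import *
z=np.load('pics/m1.npz');T,im=z['T'],z['im'];p=cams.camera_params('wrist')
h=ray(T,p,261,113,.187);print('head',h, ray(T,p,261,114.5,.212))
for t in (.04,.046):
  t=ray(T,p,270,147,t);d=h-t;print(t,np.hypot(*d[:2]),np.degrees(np.arctan2(d[1],d[0])))
z=np.load('pics/d1.npz');T=z['T'];print('dock',[ray(T,p,254,175,q)[:2].round(4) for q in (.018,.03,.04)])
s=status.get_state();R=Ro.from_quat(s['eef_rot']).as_matrix();print(R.T@(np.r_[h[:2],.334]-s['tool_pos']))
cv2.imwrite('pics/m1z.png',cv2.resize(im[75:165,215:305][:,:,::-1],(540,540),interpolation=2))
```

```text
head [0.63732513 0.18239749 0.187     ] [0.63661619 0.18236804 0.212     ]
[0.60005833 0.15456372 0.04      ] 0.046513803744738964 36.755258802447365
[0.60062373 0.15500547 0.046     ] 0.045796455776498685 36.73574577685679
dock [array([ 0.5674, -0.128 ]), array([ 0.5696, -0.1273]), array([ 0.5715, -0.1267])]
[0.06140103 0.00223753 0.16042571]
```

View pics/m1z.png

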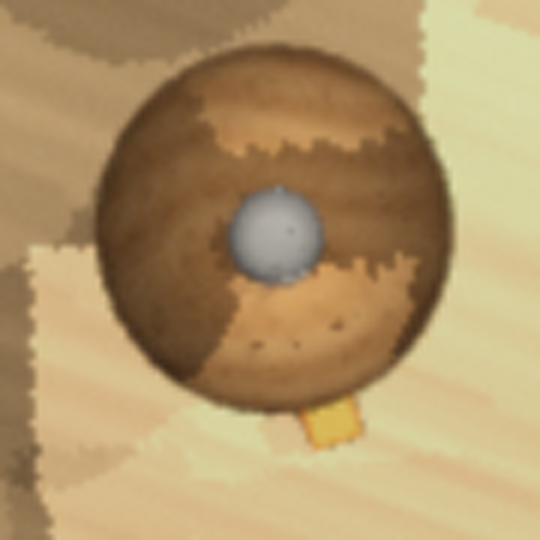

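Call:
play_rows:
  rows:
    - [100, 0.03, 0.002, 0.02, 0, 0, 0]
    - [100, 0.03, 0.001, 0.02, 0, 0, 0]
    - [100, 0, 0, 0, 0, 0, 0]
    - [100, 0, 0, 0, 0, 0, 0]
    - [100, 0, 0, 0, 0, 0, 0]

```text
clock: 4.35
tool_pos: [0.6354, 0.1839, 0.4559]
eef_rot: [0.984, 0.18, 0.001, 0.0]
contact_force: [0.4, 0.1, 0.7]
opening: 0.997
finger_force: 0.0
```

```bash
python3 look.py m2 mill
python3 - <<'E'
from h import *
s=status.get_state();z=np.load('pics/m2.npz');T,im=z['T'],z['im'];p=cams.camera_params('wrist')
for X in ([.637,.182,.187],[.634,.176,.187]): print(np.round(proj(T,p,X)))
E
```

```text
4.35 [0.6354 0.1839 0.4559] [9.837e-01 1.800e-01 5.000e-04 1.000e-04]
mill 0.97 [0.6438 0.1875 0.1906]
[260. 196.]
[266. 203.]
```

View pics/m2.png

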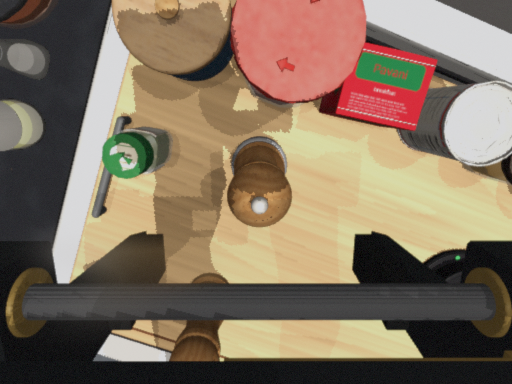

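Head centre at (260,195), matching the estimate (0.637, 0.182). Descend, close, lift.

Call:
play_rows:
  rows:
    - [100, 0.001, 0.002, 0.04, 0, 0, 0]
    - [100, 0, 0, 0.04, 0, 0, 0]
    - [100, 0, 0, 0.03, 0, 0, 0]
    - [100, 0, 0, 0.012, 0, 0, 0]
    - [100, 0, 0, 0, 0, 0, 0]
    - [100, 0, 0, 0, 0, 0, 0]

```text
clock: 5.2
tool_pos: [0.6381, 0.1834, 0.3343]
eef_rot: [0.984, 0.18, 0.001, -0.0]
contact_force: [0.1, -0.2, 0.1]
opening: 1.002
finger_force: 0.0
```

Call:
play_rows:
  rows:
    - [35, 0, 0, 0, 0, 0, 0]
    - [35, 0, 0, 0, 0, 0, 0]
    - [35, 0, 0, 0, 0, 0, 0]
    - [20, 0, 0, 0, 0, 0, 0]
    - [20, 0, 0, 0, 0, 0, 0]
    - [20, 0, 0, 0, 0, 0, 0]
  grip_force: 30

```text
clock: 5.95
tool_pos: [0.6375, 0.1833, 0.3328]
eef_rot: [0.984, 0.18, 0.0, -0.0]
contact_force: [-0.2, 0.8, 1.2]
opening: 0.529
finger_force: 29.4
```

Call:
play_rows:
  rows:
    - [20, 0, 0, -0.015, 0, 0, 0]
    - [20, 0, 0, -0.03, 0, 0, 0]
    - [20, 0, 0, -0.03, 0, 0, 0]
    - [20, 0, 0, -0.025, 0, 0, 0]
    - [20, 0, 0, 0, 0, 0, 0]

```text
clock: 6.58
tool_pos: [0.6379, 0.1832, 0.4351]
eef_rot: [0.984, 0.18, 0.002, -0.0]
contact_force: [0.8, 0.5, -4.0]
opening: 0.529
finger_force: 30.0
```

Call:
play_rows:
  rows:
    - [20, -0.011, 0.017, 0, 0, 0, 0]
    - [20, -0.022, 0.033, 0, 0, 0, 0]
    - [20, -0.026, 0.04, 0, 0, 0, 0]
    - [20, -0.03, 0.045, 0, 0, 0, 0]
    - [20, -0.03, 0.045, 0, 0, 0, 0]
    - [20, -0.026, 0.04, 0, 0, 0, 0]
    - [20, -0.02, 0.03, 0, 0, 0, 0]
    - [20, -0.01, 0.015, 0, 0, 0, 0]

```text
clock: 7.58
tool_pos: [0.5659, -0.1305, 0.4314]
eef_rot: [0.984, 0.178, -0.002, 0.0]
contact_force: [-0.2, -0.4, -2.8]
opening: 0.53
finger_force: 30.0
```

Call:
play_rows:
  rows:
    - [20, 0, 0, 0, 0, 0, 3.5]
    - [20, 0, 0, 0, 0, 0, 3.5]
    - [20, 0, 0, 0, 0, 0, 2.5]
    - [20, 0, 0, 0, 0, 0, 0]
    - [20, 0, 0, 0, 0, 0, 0]
    - [20, 0, 0, 0, 0, 0, 0]

```text
clock: 8.32
tool_pos: [0.5679, -0.1266, 0.4327]
eef_rot: [0.995, 0.099, -0.0, -0.0]
contact_force: [-0.3, -0.1, -3.3]
opening: 0.527
finger_force: 30.0
```

Run:
```python
from h import *
s=status.get_state();R=Ro.from_quat(s['eef_rot']).as_matrix();print(s['tool_pos'],s['eef_rot'],s['contact_force'],s['opening'],np.degrees(np.arctan2(R[1,0],R[0,0])))
print('shift to dock',R.T@(np.array([.5683,-.1274,.434])-s['tool_pos']))
o=[]
for n in ('scene','side'):
    T,p=cw(n);im=cams.snapshot(n)
    for l in ('mill','dock'):
        for d in finder.spot_in(n,l)[:1]: print(n,l,d['score'],(T@np.r_[d['at'],1])[:3].round(4))
    x,y=np.int32(proj(T,p,[.568,-.128,.12])); x=min(max(x,75),437);y=min(max(y,75),309)
    print(n,'crop origin',x-75,y-75);o.append(cv2.resize(im[y-75:y+75,x-75:x+75],(400,400),interpolation=2))
cv2.imwrite('pics/h.png',np.hstack(o)[:,:,::-1])
```

```text
[ 0.56793246 -0.12662524  0.43269056] [ 9.95128370e-01  9.85876611e-02 -1.33760118e-05 -5.95327184e-06] [-0.2963074  -0.11752141 -3.26313124] 0.5268144970420993 11.315695068866813
shift to dock [ 0.00020834  0.0008318  -0.00130945]
scene mill 0.74 [ 0.5526 -0.145   0.2118]
scene dock 0.76 [ 0.5615 -0.1371  0.0272]
scene crop origin 234 143
side mill 0.8 [ 0.5618 -0.1502  0.1936]
side dock 0.65 [ 0.5635 -0.1413  0.0261]
side crop origin 190 125
```

View pics/h.png

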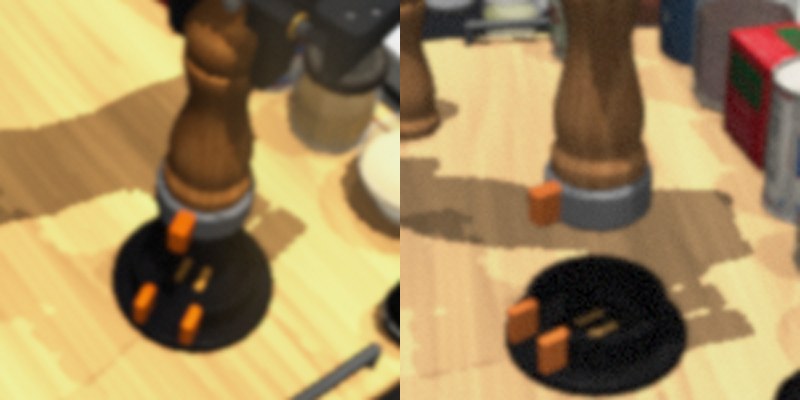

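The mill hangs above the dock. Its fin is at (181,233) and (545,204) in the two crops, and the cheeks are at (146,302), (190,325) and (522,321), (552,351). I check the fin against the notch.

Run:
```python
from h import *
def tri(a,b):
    A=[];B=[]
    for n,(u,v) in (('scene',(234+a[0]*.375,143+a[1]*.375)),('side',(190+(b[0]-400)*.375,125+b[1]*.375))):
        T,p=cw(n); d=T[:3,:3]@np.array([(u-p['cx'])/f(p),(v-p['cy'])/f(p),1]); d/=np.linalg.norm(d); P=np.eye(3)-np.outer(d,d); A.append(P);B.append(P@T[:3,3])
    return np.linalg.solve(sum(A),sum(B)).round(4)
F=tri((181,233),(545,204));L=tri((146,302),(522,321));R=tri((190,325),(552,351));print(F,L,R,(L+R)/2)
c=np.array([.5675,-.1275]);
for q in (F,(L+R)/2): d=c-q[:2];print(np.hypot(*d),np.degrees(np.arctan2(d[1],d[0])))
# expected images: foot bottom ring for mill at c
for n,o in (('scene',(234,143)),('side',(190,125))):
    T,p=cw(n)
    for cc in (c,):
      for zz in (.118,.146):
        P=np.array([proj(T,p,[cc[0]+.033*np.cos(a),cc[1]+.033*np.sin(a),zz]) for a in np.linspace(0,6.28,60)]);P=(P-o)/.375;print(n,zz,P.min(0).round(),P.max(0).round())
```

```text
[ 0.5325 -0.148   0.1347] [ 0.5186 -0.135   0.0408] [ 0.5336 -0.1668  0.0406] [ 0.5261 -0.1509  0.0407]
0.04056168142471416 30.3581154587666
0.04755544132904246 29.47588900324575
scene 0.118 [152. 164.] [250. 244.]
scene 0.146 [154. 139.] [255. 220.]
side 0.118 [146. 176.] [255. 234.]
side 0.146 [145. 137.] [256. 194.]
```

Fin and notch agree to about 1 degree and 1 mm. Lower.

Call:
play_rows:
  rows:
    - [20, 0, 0.001, 0.015, 0, 0, 0]
    - [20, 0, 0, 0.02, 0, 0, 0]
    - [20, 0, 0, 0.015, 0, 0, 0]
    - [20, 0, 0, 0.008, 0, 0, 0]
    - [20, 0, 0, 0.005, 0, 0, 0]
    - [20, 0, 0, 0.005, 0, 0, 0]
    - [20, 0, 0, 0, 0, 0, 0]

```text
clock: 9.5
tool_pos: [0.5682, -0.1277, 0.3647]
eef_rot: [0.995, 0.098, -0.0, 0.0]
contact_force: [0.8, 0.8, -3.6]
opening: 0.528
finger_force: 30.0
```

Call:
play_rows:
  rows:
    - [20, 0, 0, 0.004, 0, 0, 0]
    - [20, 0, 0, 0.004, 0, 0, 0]
    - [20, 0, 0, 0.004, 0, 0, 0]
    - [20, 0, 0, 0.003, 0, 0, 0]
    - [20, 0, 0, 0, 0, 0, 0]
    - [20, 0, 0, 0, 0, 0, 0]

```text
clock: 10.25
tool_pos: [0.5682, -0.1277, 0.3498]
eef_rot: [0.995, 0.098, 0.0, 0.0]
contact_force: [-0.5, -0.2, -3.1]
opening: 0.531
finger_force: 30.0
```

Call:
play_rows:
  rows:
    - [20, 0, 0, 0.002, 0, 0, 0]
    - [20, 0, 0, 0.002, 0, 0, 0]
    - [20, 0, 0, 0.002, 0, 0, 0]
    - [20, 0, 0, 0.001, 0, 0, 0]
    - [20, 0, 0, 0, 0, 0, 0]
    - [20, 0, 0, 0, 0, 0, 0]

```text
clock: 11.0
tool_pos: [0.5682, -0.1277, 0.3428]
eef_rot: [0.995, 0.098, 0.0, 0.0]
contact_force: [-0.2, 0.4, -1.5]
opening: 0.529
finger_force: 29.9
```

Contact begins (weight partly carried). One more millimetre, then open and retreat.

Call:
play_rows:
  rows:
    - [20, 0, 0, 0.001, 0, 0, 0]
    - [20, 0, 0, 0, 0, 0, 0]
    - [20, 0, 0, 0, 0, 0, 0]

```text
clock: 11.38
tool_pos: [0.5685, -0.1275, 0.3428]
eef_rot: [0.995, 0.098, 0.001, 0.0]
contact_force: [-1.8, 0.6, 6.7]
opening: 0.529
finger_force: 29.4
```

Call:
play_rows:
  rows:
    - [60, 0, 0, 0, 0, 0, 0]
    - [75, 0, 0, 0, 0, 0, 0]
    - [100, 0, 0, 0, 0, 0, 0]
    - [100, 0, 0, 0, 0, 0, 0]
    - [100, 0, 0, 0, 0, 0, 0]
    - [100, 0, 0, 0, 0, 0, 0]

```text
clock: 12.12
tool_pos: [0.5682, -0.1277, 0.3417]
eef_rot: [0.995, 0.098, 0.0, 0.0]
contact_force: [0.5, 0.2, 0.1]
opening: 1.001
finger_force: 0.0
```

Call:
play_rows:
  rows:
    - [100, 0, 0, -0.015, 0, 0, 0]
    - [100, 0, 0, -0.03, 0, 0, 0]
    - [100, 0, 0, -0.04, 0, 0, 0]
    - [100, 0, 0, -0.04, 0, 0, 0]
    - [100, -0.04, 0, -0.01, 0, 0, 0]
    - [100, -0.04, 0, 0, 0, 0, 0]
    - [100, 0, 0, 0, 0, 0, 0]
    - [100, 0, 0, 0, 0, 0, 0]

```text
clock: 13.12
tool_pos: [0.4903, -0.1431, 0.4777]
eef_rot: [0.995, 0.098, 0.001, 0.0]
contact_force: [0.1, 1.0, -0.0]
opening: 1.004
finger_force: 0.0
```

Run:
```python
from h import *
s=status.get_state();print(s['clock'],s['tool_pos'],s['contact_force'],s['opening'])
o=[]
for n in ('scene','side'):
    T,p=cw(n);im=cams.snapshot(n)
    for l in ('mill','plain_mill'):
        for d in finder.spot_in(n,l)[:1]: print(n,l,d['score'],(T@np.r_[d['at'],1])[:3].round(4))
    x,y=np.int32(proj(T,p,[.568,-.128,.1])); y=min(max(y,75),309)
    o.append(cv2.resize(im[y-75:y+75,x-75:x+75],(400,400),interpolation=2))
    P=(np.array([proj(T,p,[.568,-.128,z]) for z in (.028,.197)])-[x-75,y-75])/.375; print(P.round())
cv2.imwrite('pics/e.png',np.hstack(o)[:,:,::-1])
```

```text
13.125 [ 0.49034308 -0.14313347  0.47765764] [ 0.06620546  1.02626303 -0.02919354] 1.0036042607565234
scene mill 0.6 [ 0.5545 -0.1464  0.1199]
scene plain_mill 0.88 [0.4385 0.1657 0.1029]
[[192. 258.]
 [213. 113.]]
side mill 0.95 [ 0.5636 -0.1473  0.1207]
side plain_mill 0.97 [0.4429 0.1617 0.0997]
[[200. 295.]
 [202.  61.]]
```

View pics/e.png

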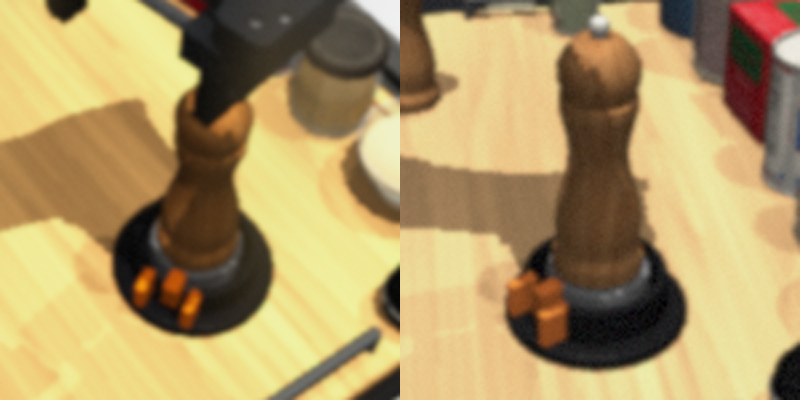

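The mill stands upright in the dock, its fin at (174,287) between the two cheeks. The gripper is clear and the plain mill has not moved.

```bash
python3 -c "
from plant import r; print(r.finish_job())"
```

```text
the job is handed in; nothing more can be done
None
```

The rechargeable mill stands upright in its dock with the fin between the two cheeks, released at about 12 s on the clock. The plain mill was left where it stood. The job is handed in, but no verdict came back.

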